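# Spread sensor housings over the inspection tray

## Robot

A 6-joint arm with a two-finger parallel gripper is mounted at the origin on the work surface. World frame = base frame: x ahead of the robot, y to its left, z up, the work surface at z = 0. Lengths are in m, angles in rad, forces in N, time in s.
With the tool pointing down it reaches from about 0.275 to 0.875 m from the base axis. Payload 12.5 kg.
Tool frame: the origin (TCP) lies between the finger pads; the fingertips stand 17 mm ahead of it and the grasp point (between the pads) lies 2 mm behind it (bot.tcp_to_tips is the distance from the TCP to the fingertips, in m); z points along the fingers, y is the line along which they close (so a half turn about z gives the same grasp; the last joint's range is limited). The gripper opens to 85 mm and grips with 20 to 120 N. Pads are 22 mm wide; open, the fingers measure 114 mm over their backs; the gripper's body (76 mm by 85 mm) begins 54 mm behind the grasp point. The pads swing forward as they close: fully open they stand 13 mm farther back than shut.
Start: joints at [-1.416, 0.351, 1.652, -0, 1.139, -0.085], TCP at [0.131, -0.534, 0.248] pointing down, gripper open.
Joint ranges: [-2.75, 2.75], [-0.79, 2.1], [0.01, 2.65], [-1.57, 4.71], [0.07, 3.14], [-2.87, 2.87]. Speed limits (rad/s): [2.22, 2.22, 2.79, 3.14, 3.14, 3.14].

## Interface

Orientations are given as a unit quaternion [w, x, y, z].
In Python, from bench import bot, imaging gives the robot as it stands. The module is installed in compiled form; this text tells all that it offers.
- The arm moves only by the tool play_rows, never from a script. Its argument "commands" is a list of rows, each a list of 7 numbers: the opening, from -1 (shut) to 1 (fully open), then the shift along the tool's x, y, z each as a share of 0.02 m, from -1 to 1, then the turn, a rotation vector about the tool's x, y, z each as a share of 10 degrees, from -1 to 1. In form: [[jaw, tx, ty, tz, rx, ry, rz], ...]. A call has 1 to 20 rows; each row shifts and turns the commanded pose from where the row before left it, along the tool's axes as they then stand; what a row does not reach is not made up. A row lasts 1/8 s, in which the tool goes at most 62.5 mm and 10.7 degrees, less where a joint would pass 70% of its speed; a pose out of reach is approached as far as the arm can. A call with a number of a shift or a turn outside -1 to 1 is refused whole. A call with a gripper value outside its range is refused whole. The fingers move at their own pace and stop on an object; "squeeze" is the grip in N (left out, the last holds). Time passes only in rows, so rows that do not move let the fingers close. It gives the time, the measured TCP pose, the force, the opening and the grip force at its end, in the units of the state.
- bot.observe(): the state, without advancing time (a new reading comes with each control period).
- imaging.read_camera(name): name is "side" or "top" or "wrist"; returns the picture (420x560x3 uint8, red, green, blue); there is no depth.
- imaging.camera_info(name): a dict with "K" (3x3 intrinsics, pixels), "R" (3x3) and "t" (3): a world point X has camera coordinates R X + t. Camera axes: x right, y down, z forward; pixel columns grow to the right and rows downward; lengths in m; the calibration is good to about 2 mm. The wrist camera is an equidistant fisheye: a pixel r from the principal point sees the ray r / f radians off the axis. A picture is of the moment at which its call begins: read the wrist's pose just before it. camera_info takes no time and is no camera call; for the wrist camera it gives the pose at the moment of the call.
- bot.finish_job(): hands the job in; it is judged then, once.
The state is a dict: "time_s": time; "q": joint angles; "dq": joint speeds; "effort": joint torques, N m; "tcp_pos": TCP position; "ee_rot": TCP orientation; "contact_force": force on the tool from outside, world axes, zero at the start; "moment": the same for the moment, N m; "grip_width": finger opening in m; "grasp_force": force on a finger pad.
Only numpy, scipy, OpenCV 4.12 (cv2) and the standard library are available. Lean on these libraries where they do the work, as an engineer would, in place of code of your own. Each camera call takes 0.05 s, during which the arm holds its last target. There are 200 camera calls.

## Task

Spread the heap of six flanged sensor housings out over the black inspection tray into one even layer, ready for the microscope: each standing stub up with its flange flat on the tray floor, a finger's width (15 mm) of clear floor between any two, and none of the tray's four quarters left empty. Leave the loupe, the jar and the brush beside the tray where they are.

Things in the scene. Friction and masses are not known exactly. Their poses are not given: they have to be found in the camera images.
- tray: shallow black inspection tray, open on top, fixed to the table; 262 mm (its x) by 342 mm (its y) outside, 20 mm high, walls and floor 6 mm thick, so that the inner floor is 250 x 330 mm and lies 6 mm above the origin. Origin: centre of the underside, on the table. Its quarters are divided by its own x and y axes.
- housing0: plain aluminium sensor housing, one of six alike: round flange 42 mm in diameter, 10 mm thick, with a round stub 20 mm in diameter and 22 mm tall on its middle (32 mm in all), 40 to 85 g. Origin: centre of the flange's underside; z up the stub. Starts on the tray floor in the heap, nearest neighbours about 45 mm away centre to centre (stubs 25 mm apart).
- housing1: plain aluminium sensor housing, one of six alike: round flange 42 mm in diameter, 10 mm thick, with a round stub 20 mm in diameter and 22 mm tall on its middle (32 mm in all), 40 to 85 g. Origin: centre of the flange's underside; z up the stub. Starts on the tray floor in the heap, nearest neighbours about 45 mm away centre to centre (stubs 25 mm apart).
- housing2: plain aluminium sensor housing, one of six alike: round flange 42 mm in diameter, 10 mm thick, with a round stub 20 mm in diameter and 22 mm tall on its middle (32 mm in all), 40 to 85 g. Origin: centre of the flange's underside; z up the stub. Starts on the tray floor in the heap, nearest neighbours about 45 mm away centre to centre (stubs 25 mm apart).
- housing3: plain aluminium sensor housing, one of six alike: round flange 42 mm in diameter, 10 mm thick, with a round stub 20 mm in diameter and 22 mm tall on its middle (32 mm in all), 40 to 85 g. Origin: centre of the flange's underside; z up the stub. Starts on the tray floor in the heap, nearest neighbours about 45 mm away centre to centre (stubs 25 mm apart).
- housing4: plain aluminium sensor housing, one of six alike: round flange 42 mm in diameter, 10 mm thick, with a round stub 20 mm in diameter and 22 mm tall on its middle (32 mm in all), 40 to 85 g. Origin: centre of the flange's underside; z up the stub. Starts on the tray floor in the heap, nearest neighbours about 45 mm away centre to centre (stubs 25 mm apart).
- housing5: plain aluminium sensor housing, one of six alike: round flange 42 mm in diameter, 10 mm thick, with a round stub 20 mm in diameter and 22 mm tall on its middle (32 mm in all), 40 to 85 g. Origin: centre of the flange's underside; z up the stub. Starts on top of the heap, its flange resting on the stubs of three others.
- loupe: black inspection loupe, 42 mm in diameter and 45 mm tall, standing on the table beside the tray's +y end; origin at the centre of its underside
- jar: amber glass jar, 52 mm in diameter and 70 mm tall, standing on the table beside the tray's -y end; origin at the centre of its underside
- brush: brush 170 mm long, lying on the table along the tray's far (+x) side; its x axis runs along it, from handle to bristles; 42 mm wide and 20 mm high; origin on the table at its middle
Things that resemble listed ones, but are neither listed nor needed, are in the scene too. Leave any green look-alike of the housing2 alone. What is shaped like the housing0 but blue is not meant.

How it is judged:
By the outcome, as a careful person would: the job done as asked, in the order asked, and still so for the second after the job is handed in, with the robot touching nothing.
It also fails if it takes over 67 s, if anything falls off the work surface, if the arm or the gripper's body presses on something with over 40 N, if the wrist force passes 120 N, or if a joint passes its speed limit or range.

## Working session

There is one attempt and no reset: what is moved stays moved. The work goes in short steps, Python scripts to look and compute and a tool call to move; the robot and the scene stay as the last step left them, time stands still between calls to the robot, and variables do not carry over. Pictures are saved under pics/ and viewed, at most 10 in all, crops included, and the job is handed in when it is done.

Besides the shell and the picture viewer there is one more tool, called after "Request:" as name(argument=value, ...), one argument or row to a line, values as JSON. play_rows: Moves the arm, as the interface text tells. Shift numbers are shares of 0.02 m and turn numbers shares of 10 degrees, none past 1 either way. Its arguments: {"type":"object","properties":{"commands":{"type":"array","items":{"type":"array","items":{"type":"number","minimum":-1,"maximum":1}}},"squeeze":{"type":"number"}},"required":["commands"]}

```bash
mkdir -p pics; ls; python3 - <<'E'
from bench import bot, imaging
import cv2, numpy as np
s=bot.observe(); print(s['time_s'],s['tcp_pos'],s['ee_rot'],s['grip_width'],bot.tcp_to_tips)
for n in ("top","side"):
    im=imaging.read_camera(n); cv2.imwrite(f"pics/{n}0.png",im[:,:,::-1])
    c=imaging.camera_info(n); print(n,np.round(c['K'],1).tolist(),np.round(c['R'],4).tolist(),np.round(c['t'],4).tolist())
E
```

```text
pics
0.0 [ 0.13061157 -0.53393269  0.24774814] [-6.00189190e-04  9.92820610e-01  1.19611357e-01 -1.15335186e-05] 0.0854457920191966 0.017
top [[426.9, 0.0, 273.4], [0.0, 426.9, 208.6], [0.0, 0.0, 1.0]] [[0.0178, -0.9998, -0.0129], [-0.9857, -0.0154, -0.1679], [0.1677, 0.0157, -0.9857]] [0.0206, 0.5193, 0.7753]
side [[405.8, 0.0, 284.5], [0.0, 405.8, 206.4], [0.0, 0.0, 1.0]] [[0.9993, -0.0328, 0.0189], [-0.0103, -0.7156, -0.6984], [0.0364, 0.6978, -0.7154]] [-0.5332, 0.0751, 0.7539]
```

View pics/top0.png

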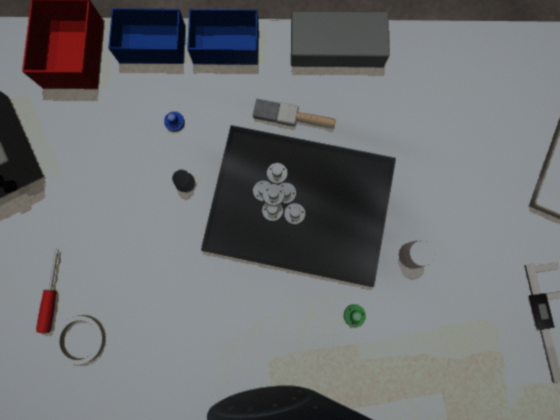

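View pics/side0.png

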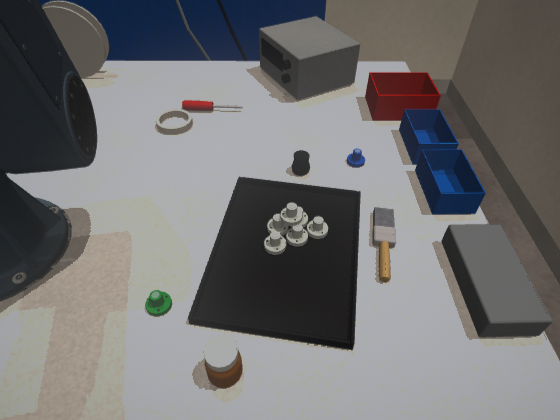

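The top view shows the tray with corners near (231,127), (395,156), (375,285) and (203,251). The heap is around (277,192), with the top housing near (273,195). In the side view the heap is around (295,228). I'll enlarge both.

```bash
cat > h.py <<'E'
import numpy as np, cv2
from bench import bot, imaging
from scipy.spatial.transform import Rotation as Ro
def ray(n,uv):
    c=imaging.camera_info(n);K,R,t=map(np.array,(c['K'],c['R'],c['t']))
    d=R.T@np.linalg.inv(K)@np.array([uv[0],uv[1],1.]); return -R.T@t,d
def onz(n,uv,z):
    o,d=ray(n,uv); return (o+d*(z-o[2])/d[2])
def proj(n,X):
    c=imaging.camera_info(n);p=np.array(c['K'])@(np.array(c['R'])@X+np.array(c['t'])); return p[:2]/p[2]
def state():
    s=bot.observe(); R=Ro.from_quat(np.roll(s['ee_rot'],-1))
    return s,R
E
python3 - <<'E'
from h import *
t=cv2.imread('pics/top0.png'); s=cv2.imread('pics/side0.png')
a=cv2.resize(t[155:235,240:320],None,fx=5,fy=5,interpolation=cv2.INTER_CUBIC)
b=cv2.resize(s[192:272,258:338],None,fx=5,fy=5,interpolation=cv2.INTER_CUBIC)
cv2.imwrite('pics/crop0.png',np.hstack([a,b]))
for n,im,seed in(("top",t,(300,250)),("side",s,(270,290))):
    g=im.max(2); m=(g<75).astype(np.uint8); m=cv2.morphologyEx(m,cv2.MORPH_OPEN,np.ones((5,5)))
    k,l,st,_=cv2.connectedComponentsWithStats(m); i=l[seed[1],seed[0]]
    c,_=cv2.findContours((l==i).astype(np.uint8),cv2.RETR_EXTERNAL,cv2.CHAIN_APPROX_NONE)
    q=cv2.approxPolyDP(cv2.convexHull(c[0]),8,True)[:,0]
    print(n,st[i],q.tolist(),[np.round(onz(n,p,.02),4).tolist() for p in q])
E
```

```text
top [  202   126   193   160 20451] [[231, 126], [394, 158], [373, 285], [202, 250]] [[0.6932, 0.1196, 0.02], [0.63, -0.2108, 0.02], [0.3778, -0.1634, 0.02], [0.4391, 0.1674, 0.02]]
side [  189   178   171   171 20704] [[238, 178], [359, 192], [352, 348], [189, 323]] [[0.4389, 0.1642, 0.02], [0.6927, 0.1174, 0.02], [0.6273, -0.2204, 0.02], [0.3787, -0.1738, 0.02]]
```

View pics/crop0.png

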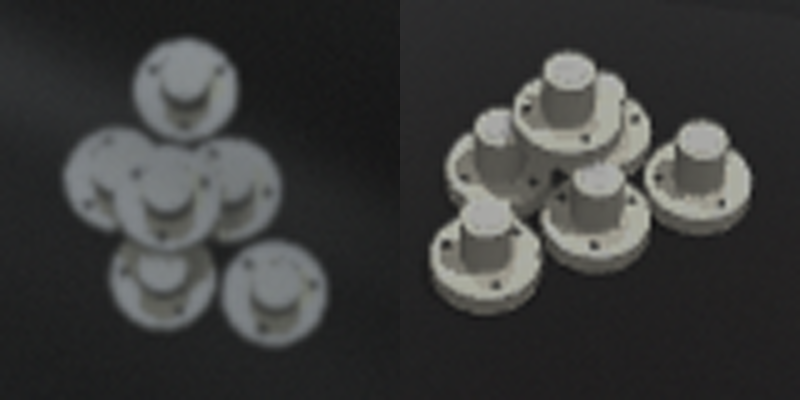

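The enlarged crop shows four stub tops clear in both views. The top housing's stub is at top-crop (170,190) / side-crop (569,70). The others are matched by layout, so I'll triangulate them and check heights.

```bash
python3 - <<'E'
from h import *
T=lambda u,v:(240+u/5-.4,155+v/5-.4)
S=lambda u,v:(258+(u-400)/5-.4,192+v/5-.4)
top=dict(A=(187,75),B=(116,165),C=(170,187),D=(235,180),E=(163,270),F=(273,285))
side=dict(A=(702,139),C=(569,70),D=(599,180),E=(497,127),F=(487,217))
tc=np.mean([[.6932,.1196],[.63,-.2108],[.3778,-.1634],[.4391,.1674]],0)
ex=np.array([.983,-.184]);ey=np.array([.184,.983]); P={}
for k in top:
    z=.070 if k=='C' else .038
    p=onz('top',T(*top[k]),z); print(k,'topcam',np.round(p,4),end=' ')
    if k in side:
        print('sidecam',np.round(onz('side',S(*side[k]),z)[:2],4),end=' ')
        o1,d1=ray('top',T(*top[k]));o2,d2=ray('side',S(*side[k]))
        a=np.linalg.lstsq(np.c_[d1,-d2],o2-o1,rcond=None)[0]
        X=(o1+a[0]*d1+o2+a[1]*d2)/2;print('tri',np.round(X,4),end=' ')
    P[k]=p[:2]; q=p[:2]-tc; print('tray',np.round([q@ex,q@ey],3))
# flange centres from top view
for k,f in dict(A=(186,90),C=(168,198),F=(275,295)).items(): print('flange',k,np.round(onz('top',T(*f),.048 if k=='C' else .016),4))
for k in P: print(k,{j:(int(1000*np.hypot(*(P[j]-P[k]))),int(np.degrees(np.arctan2(*(P[j]-P[k])[::-1])))) for j in P if j!=k})
for i in(-60,60):
  for j in(-105,0,105): print(i,j,np.round(tc+(ex*i+ey*j)/1000,4))
E
```

```text
A topcam [0.5978 0.0238 0.038 ] sidecam [0.597 0.025] tri [0.5971 0.0237 0.0395] tray [0.053 0.056]
B topcam [0.5612 0.0509 0.038 ] tray [0.012 0.076]
C topcam [0.546  0.0291 0.07  ] sidecam [0.546  0.0308] tri [0.5458 0.0291 0.0717] tray [0.001 0.052]
D topcam [0.5559 0.0044 0.038 ] sidecam [0.557 0.005] tri [0.5564 0.0045 0.0384] tray [0.016 0.03 ]
E topcam [0.52   0.0318 0.038 ] sidecam [0.5198 0.0323] tri [0.5198 0.0318 0.0386] tray [-0.025  0.05 ]
F topcam [ 0.5147 -0.0108  0.038 ] sidecam [ 0.5153 -0.0121] tri [ 0.5151 -0.0108  0.0364] tray [-0.022  0.007]
flange A [0.5974 0.0243 0.016 ]
flange C [0.5463 0.0302 0.048 ]
flange F [ 0.5143 -0.0123  0.016 ]
A {'B': (45, 143), 'C': (52, 174), 'D': (46, -155), 'E': (78, 174), 'F': (89, -157)}
B {'A': (45, -36), 'C': (26, -124), 'D': (46, -96), 'E': (45, -155), 'F': (77, -127)}
C {'A': (52, -5), 'B': (26, 55), 'D': (26, -68), 'E': (26, 174), 'F': (50, -128)}
D {'A': (46, 24), 'B': (46, 83), 'C': (26, 111), 'E': (45, 142), 'F': (43, -159)}
E {'A': (78, -5), 'B': (45, 24), 'C': (26, -5), 'D': (45, -37), 'F': (42, -96)}
F {'A': (89, 22), 'B': (77, 52), 'C': (50, 51), 'D': (43, 20), 'E': (42, 83)}
-60 -105 [ 0.4567 -0.114 ]
-60 0 [ 0.476  -0.0108]
-60 105 [0.4954 0.0925]
60 -105 [ 0.5747 -0.1361]
60 0 [ 0.594  -0.0328]
60 105 [0.6133 0.0704]
```

Both cameras agree to about 1 mm, and the heights come out at 38 and 70 mm as expected. First move is to hover above the top housing C at (0.546, 0.0295), jaws part-open. I'll yaw the tool about 13° so the fingers clear neighbouring stubs.

Request:
play_rows(
  commands=[
    [-0.22,0,0,0,0,0,-0.66],
    [-0.22,0,0,0,0,0,-0.66],
    [-0.22,0.98,-0.49,0,0,0,0],
    [-0.22,0.98,-0.49,0,0,0,0],
    [-0.22,0.98,-0.49,0,0,0,0],
    [-0.22,0.98,-0.49,0,0,0,0],
    [-0.22,0.98,-0.49,0,0,0,0],
    [-0.22,0.98,-0.49,0,0,0,0],
    [-0.22,0.98,-0.49,0,0,0,0],
    [-0.22,0.98,-0.49,0,0,0,0],
    [-0.22,0.98,-0.49,0,0,0,0],
    [-0.22,0.98,-0.49,0,0,0,0],
    [-0.22,0.98,-0.49,0,0,0,0],
    [-0.22,0.98,-0.49,0,0,0,0],
    [-0.22,0.98,-0.49,0,0,0,0],
    [-0.22,0.98,-0.49,0,0,0,0],
    [-0.22,0.98,-0.49,0,0,0,0],
    [-0.22,0.98,-0.49,0,0,0,0],
  ],
  squeeze=40,
)

```text
time_s: 2.35
tcp_pos: [0.3397, -0.251, 0.2484]
ee_rot: [0.0, 0.972, 0.233, 0.0]
contact_force: [0.7, -0.4, 0.2]
grip_width: 0.0334
grasp_force: 0.0
```

Request:
play_rows(
  commands=[
    [-0.22,0.98,-0.49,0,0,0,0],
    [-0.22,0.98,-0.49,0,0,0,0],
    [-0.22,0.98,-0.49,0,0,0,0],
    [-0.22,0.98,-0.49,0,0,0,0],
    [-0.22,0.98,-0.49,0,0,0,0],
    [-0.22,0.98,-0.49,0,0,0,0],
    [-0.22,0.98,-0.49,0,0,0,0],
    [-0.22,0.98,-0.49,0,0,0,0],
    [-0.22,0.98,-0.49,0.8,0,0,0],
    [-0.22,0.98,-0.49,0.8,0,0,0],
    [-0.22,0.98,-0.49,0.8,0,0,0],
    [-0.22,0.98,-0.49,0.8,0,0,0],
    [-0.22,0.98,-0.49,0.8,0,0,0],
    [-0.22,0.98,-0.49,0.8,0,0,0],
    [-0.22,0.98,-0.49,0.8,0,0,0],
    [-0.22,0.98,-0.49,0.8,0,0,0],
    [-0.22,0,0,0,0,0,0],
  ],
)

```text
time_s: 4.47
tcp_pos: [0.5472, 0.0309, 0.1194]
ee_rot: [-0.0, 0.972, 0.234, -0.001]
contact_force: [-0.7, 0.1, 0.1]
grip_width: 0.033
grasp_force: 0.0
```

```bash
cat >> h.py <<'E'
def go(x,y,z,n=''):
    s,R=state(); d=R.inv().apply(np.array([x,y,z])-s['tcp_pos'])/.02
    print(n,'t',round(s['time_s'],2),'tcp',np.round(s['tcp_pos'],4),'yaw',np.round(np.degrees(np.arctan2(*R.as_matrix()[[1,0],0])),2),'down',np.round(R.as_matrix()[:,2],3),'w',round(s['grip_width'],4),'F',np.round(s['grasp_force'],1),'units',np.round(d,2))
def tool(*ps):
    s,R=state(); ps=np.array(ps)
    print('tool-axis steps, units of 20mm:\n',np.round(R.inv().apply(np.diff(ps,axis=0))/.02,2))
E
python3 -c "
from h import *
go(.546,.0295,.067)
C=(.546,.0295,.067);A=(.5973,.0242,.035)
tool(C,(.4567,-.114,.035),A)
"
```

```text
t 4.47 tcp [0.5472 0.0309 0.1194] yaw 27.02 down [-0.002  0.    -1.   ] w 0.033 F 0.0 units [-0.08  0.04  2.62]
tool-axis steps, units of 20mm:
 [[-7.24  4.36  1.61]
 [ 9.4  -2.96 -0.01]]
```

Request:
play_rows(
  commands=[
    [-0.22,-0.08,0.04,0.9,0,0,0],
    [-0.22,0,0,0.9,0,0,0],
    [-0.22,0,0,0.82,0,0,0],
    [-0.22,0,0,0,0,0,0],
    [-1,0,0,0,0,0,0],
    [-1,0,0,0,0,0,0],
    [-1,0,0,0,0,0,0],
    [-1,0,0,0,0,0,0],
  ],
)

```text
time_s: 5.48
tcp_pos: [0.5469, 0.028, 0.0682]
ee_rot: [0.0, 0.972, 0.233, 0.0]
contact_force: [0.2, -0.0, 3.2]
grip_width: 0.0185
grasp_force: 39.1
```

```bash
python3 -c "
from h import *
go(.546,.0295,.067)
im=imaging.read_camera('side');cv2.imwrite('pics/s1.png',cv2.resize(im[130:290,220:380,::-1],None,fx=3.5,fy=3.5,interpolation=cv2.INTER_CUBIC))
"
```

```text
t 5.47 tcp [0.5469 0.028  0.0682] yaw 26.94 down [ 0.001 -0.    -1.   ] w 0.0185 F 39.1 units [-0.01 -0.08  0.06]
```

View pics/s1.png

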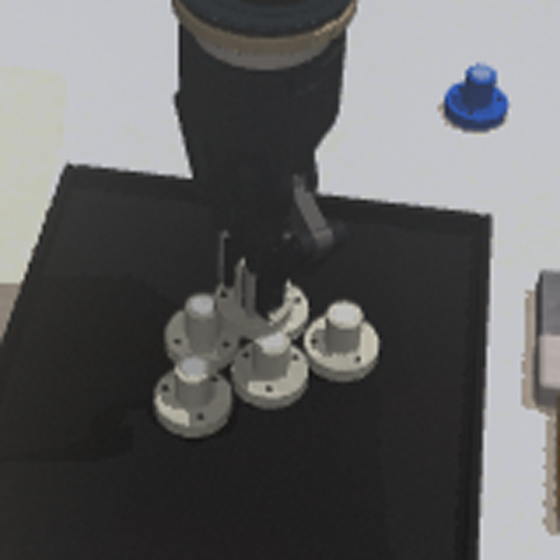

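The side view shows the gripper holding the top housing, at crop (265,310). The jaws read 18.5 mm on the 20 mm stub, and the other five are undisturbed. I'll lift it and carry it to the (-x,-y) slot.

Request:
play_rows(
  commands=[
    [-1,0,0,-0.8,0,0,0],
    [-1,0,0,-0.7,0,0,0],
    [-1,-0.72,0.436,0,0,0,0],
    [-1,-0.72,0.436,0,0,0,0],
    [-1,-0.72,0.436,0,0,0,0],
    [-1,-0.72,0.436,0,0,0,0],
    [-1,-0.72,0.436,0,0,0,0],
    [-1,-0.72,0.436,0,0,0,0],
    [-1,-0.72,0.436,0,0,0,0],
    [-1,-0.72,0.436,0,0,0,0],
    [-1,-0.72,0.436,0.5,0,0,0],
    [-1,-0.72,0.436,0.5,0,0,0],
    [-1,0,0,0.8,0,0,0],
    [-1,0,0,0.8,0,0,0],
    [-1,0,0,0.45,0,0,0],
    [-1,0,0,0,0,0,0],
  ],
)

```text
time_s: 7.52
tcp_pos: [0.4577, -0.1145, 0.0361]
ee_rot: [-0.0, 0.972, 0.233, -0.0]
contact_force: [-0.6, -0.1, -1.1]
grip_width: 0.0183
grasp_force: 40.2
```

```bash
python3 -c "
from h import *
go(.4567,-.114,.0355)"
```

```text
t 7.53 tcp [ 0.4577 -0.1145  0.0361] yaw 26.98 down [-0.001  0.    -1.   ] w 0.0183 F 40.2 units [-0.04 -0.05  0.03]
```

Request:
play_rows(
  commands=[
    [-1,0,0,0.04,0,0,0],
    [-0.22,0,0,0,0,0,0],
    [-0.22,0,0,0,0,0,0],
    [-0.22,0,0,-1,0,0,0],
    [-0.22,0,0,-1,0,0,0],
    [-0.22,0.94,-0.296,0,0,0,0],
    [-0.22,0.94,-0.296,0,0,0,0],
    [-0.22,0.94,-0.296,0,0,0,0],
    [-0.22,0.94,-0.296,0,0,0,0],
    [-0.22,0.94,-0.296,0,0,0,0],
    [-0.22,0.94,-0.296,0,0,0,0],
    [-0.22,0.94,-0.296,0,0,0,0],
    [-0.22,0.94,-0.296,0,0,0,0],
    [-0.22,0.94,-0.296,0,0,0,0],
    [-0.22,0.94,-0.296,0,0,0,0],
    [-0.22,0,0,0,0,0,0],
  ],
)

```text
time_s: 9.52
tcp_pos: [0.5993, 0.024, 0.076]
ee_rot: [0.0, 0.972, 0.233, 0.0]
contact_force: [-0.9, -1.1, -0.5]
grip_width: 0.0334
grasp_force: 0.0
```

```bash
python3 -c "
from h import *
A=(.5973,.0242,.037)
go(*A)
im=imaging.read_camera('side');cv2.imwrite('pics/s2.png',cv2.resize(im[160:340,180:400,::-1],None,fx=3,fy=3,interpolation=cv2.INTER_CUBIC))
P=dict(A=A,a=(.594,-.0328,.037),B=(.5612,.0509,.037),b=(.6133,.0704,.037),E=(.5199,.032,.037),e=(.4954,.0925,.037),F=(.515,-.0112,.037),f=(.476,-.0108,.037),D=(.5562,.0046,.037),d=(.5747,-.1361,.037))
tool(*[P[k] for k in 'AdBbEeFfDa'])
"
```

```text
t 9.53 tcp [0.5993 0.024  0.076 ] yaw 27.01 down [ 0.  0. -1.] w 0.0334 F 0.0 units [-0.09 -0.05  1.95]
tool-axis steps, units of 20mm:
 [[-4.64  6.63  0.  ]
 [ 3.64 -8.64 -0.  ]
 [ 2.76  0.31 -0.  ]
 [-5.03 -0.41  0.  ]
 [ 0.28 -3.25  0.  ]
 [-1.48  5.07 -0.  ]
 [-1.73 -0.9   0.  ]
 [ 3.92  1.13 -0.  ]
 [ 0.84  2.52 -0.  ]]
```

View pics/s2.png

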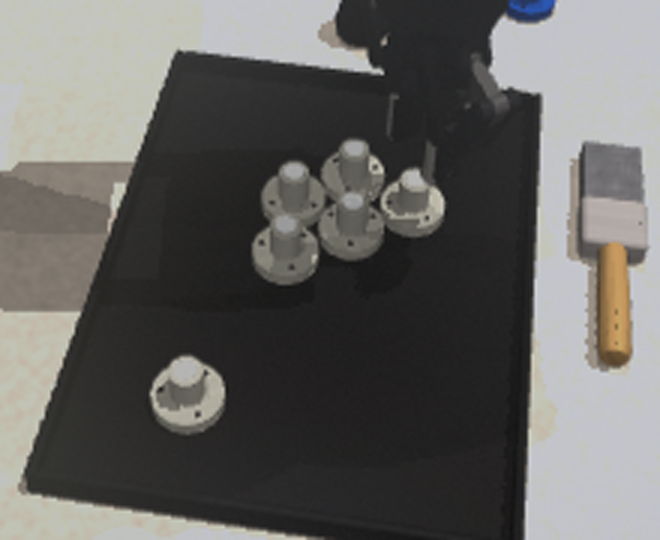

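C stands upright at crop (187,395), in its slot. The other five are unmoved, and the open jaws hover over A at (413,190). I'll grip A and carry it to the (+x,-y) slot.

Request:
play_rows(
  commands=[
    [-0.22,-0.09,-0.05,0.95,0,0,0],
    [-0.22,0,0,0.95,0,0,0],
    [-0.22,0,0,0,0,0,0],
    [-1,0,0,0,0,0,0],
    [-1,0,0,0,0,0,0],
    [-1,0,0,0,0,0,0],
    [-1,0,0,-1,0,0,0],
    [-1,0,0,-1,0,0,0],
    [-1,-0.58,0.83,0,0,0,0],
    [-1,-0.58,0.83,0,0,0,0],
    [-1,-0.58,0.83,0,0,0,0],
    [-1,-0.58,0.83,0,0,0,0],
    [-1,-0.58,0.83,0,0,0,0],
    [-1,-0.58,0.83,0,0,0,0],
    [-1,-0.58,0.83,0,0,0,0],
    [-1,-0.58,0.83,0,0,0,0],
    [-1,0,0,1,0,0,0],
    [-1,0,0,0.94,0,0,0],
    [-1,0,0,0,0,0,0],
  ],
)

```text
time_s: 11.95
tcp_pos: [0.573, -0.1365, 0.0371]
ee_rot: [-0.001, 0.972, 0.233, -0.001]
contact_force: [-0.0, 0.8, -0.8]
grip_width: 0.0185
grasp_force: 43.2
```

```bash
python3 -c "
from h import *
go(.5747,-.1361,.037)
print(onz('side',(298.2,209.6),.038))"
```

```text
t 11.95 tcp [ 0.573  -0.1365  0.0371] yaw 26.98 down [-0.003  0.001 -1.   ] w 0.0185 F 43.2 units [0.09 0.02 0.01]
[0.56105081 0.05114774 0.038     ]
```

Request:
play_rows(
  commands=[
    [-1,0,0,0.05,0,0,0],
    [-0.22,0,0,0,0,0,0],
    [-0.22,0,0,0,0,0,0],
    [-0.22,0,0,-1,0,0,0],
    [-0.22,0,0,-1,0,0,0],
    [-0.22,0.41,-0.96,0,0,0,0],
    [-0.22,0.41,-0.96,0,0,0,0],
    [-0.22,0.41,-0.96,0,0,0,0],
    [-0.22,0.41,-0.96,0,0,0,0],
    [-0.22,0.41,-0.96,0,0,0,0],
    [-0.22,0.41,-0.96,0,0,0,0],
    [-0.22,0.41,-0.96,0,0,0,0],
    [-0.22,0.41,-0.96,0,0,0,0],
    [-0.22,0.41,-0.96,0,0,0,0],
    [-0.22,0,0,0.9,0,0,0],
    [-0.22,0,0,0.5,0,0,0],
    [-0.22,0,0,0,0,0,0],
  ],
)

```text
time_s: 14.08
tcp_pos: [0.5608, 0.0496, 0.049]
ee_rot: [-0.0, 0.973, 0.233, -0.001]
contact_force: [-0.6, 0.1, -0.7]
grip_width: 0.0336
grasp_force: 0.0
```

```bash
python3 -c "
from h import *
go(.5612,.0509,.037)"
```

```text
t 14.07 tcp [0.5608 0.0496 0.049 ] yaw 26.9 down [-0.002 -0.    -1.   ] w 0.0336 F 0.0 units [ 0.05 -0.05  0.6 ]
```

Request:
play_rows(
  commands=[
    [-0.22,0.05,-0.05,0.6,0,0,0],
    [-0.22,0,0,0,0,0,0],
    [-1,0,0,0,0,0,0],
    [-1,0,0,0,0,0,0],
    [-1,0,0,0,0,0,0],
    [-1,0,0,-1,0,0,0],
    [-1,0.69,0.08,0,0,0,0],
    [-1,0.69,0.08,0,0,0,0],
    [-1,0.69,0.08,0,0,0,0],
    [-1,0.69,0.08,0,0,0,0],
    [-1,0,0,0.5,0,0,0],
    [-1,0,0,0.48,0,0,0],
    [-1,0,0,0,0,0,0],
  ],
)

```text
time_s: 15.7
tcp_pos: [0.6133, 0.0707, 0.0376]
ee_rot: [-0.0, 0.973, 0.233, -0.001]
contact_force: [-0.1, 0.1, -0.4]
grip_width: 0.0182
grasp_force: 40.8
```

```bash
python3 -c "
from h import *
go(.6133,.0704,.037)"
```

```text
t 15.7 tcp [0.6133 0.0707 0.0376] yaw 26.94 down [-0.002 -0.    -1.   ] w 0.0182 F 40.8 units [-0.01  0.01  0.03]
```

B is at its slot. I'll release it and go to E.

Request:
play_rows(
  commands=[
    [-1,0,0,0.03,0,0,0],
    [-0.22,0,0,0,0,0,0],
    [-0.22,0,0,0,0,0,0],
    [-0.22,0,0,-1,0,0,0],
    [-0.22,0,0,-1,0,0,0],
    [-0.22,-0.84,-0.07,0,0,0,0],
    [-0.22,-0.84,-0.07,0,0,0,0],
    [-0.22,-0.84,-0.07,0,0,0,0],
    [-0.22,-0.84,-0.07,0,0,0,0],
    [-0.22,-0.84,-0.07,0,0,0,0],
    [-0.22,-0.84,-0.07,0,0,0,0],
    [-0.22,0,0,0.9,0,0,0],
    [-0.22,0,0,0.5,0,0,0],
    [-0.22,0,0,0,0,0,0],
  ],
)

```text
time_s: 17.45
tcp_pos: [0.5203, 0.0328, 0.0492]
ee_rot: [-0.0, 0.972, 0.233, -0.001]
contact_force: [0.8, 0.1, -0.9]
grip_width: 0.0332
grasp_force: 0.0
```

```bash
python3 -c "
from h import *
go(.5199,.032,.037)"
```

```text
t 17.45 tcp [0.5203 0.0328 0.0492] yaw 26.95 down [-0.001  0.    -1.   ] w 0.0332 F 0.0 units [-0.04  0.03  0.61]
```

Request:
play_rows(
  commands=[
    [-0.22,-0.04,0.03,0.6,0,0,0],
    [-0.22,0,0,0,0,0,0],
    [-1,0,0,0,0,0,0],
    [-1,0,0,0,0,0,0],
    [-1,0,0,0,0,0,0],
    [-1,0,0,-1,0,0,0],
    [-1,0.07,-0.81,0,0,0,0],
    [-1,0.07,-0.81,0,0,0,0],
    [-1,0.07,-0.81,0,0,0,0],
    [-1,0.07,-0.81,0,0,0,0],
    [-1,0,0,0.5,0,0,0],
    [-1,0,0,0.48,0,0,0],
    [-1,0,0,0,0,0,0],
  ],
)

```text
time_s: 19.08
tcp_pos: [0.4954, 0.0916, 0.0375]
ee_rot: [-0.0, 0.973, 0.233, -0.001]
contact_force: [-0.7, -0.6, -0.4]
grip_width: 0.0182
grasp_force: 40.8
```

```bash
python3 -c "
from h import *
go(.4954,.0925,.037)"
```

```text
t 19.07 tcp [0.4954 0.0916 0.0375] yaw 26.91 down [-0.001 -0.    -1.   ] w 0.0182 F 40.8 units [ 0.02 -0.04  0.03]
```

Request:
play_rows(
  commands=[
    [-1,0,0,0.03,0,0,0],
    [-0.22,0,0,0,0,0,0],
    [-0.22,0,0,0,0,0,0],
    [-0.22,0,0,-1,0,0,0],
    [-0.22,0,0,-1,0,0,0],
    [-0.22,-0.24,0.84,0,0,0,0],
    [-0.22,-0.24,0.84,0,0,0,0],
    [-0.22,-0.24,0.84,0,0,0,0],
    [-0.22,-0.24,0.84,0,0,0,0],
    [-0.22,-0.24,0.84,0,0,0,0],
    [-0.22,-0.24,0.84,0,0,0,0],
    [-0.22,0,0,0.9,0,0,0],
    [-0.22,0,0,0.5,0,0,0],
    [-0.22,0,0,0,0,0,0],
  ],
)

```text
time_s: 20.82
tcp_pos: [0.5151, -0.011, 0.0493]
ee_rot: [-0.0, 0.972, 0.233, -0.001]
contact_force: [0.8, -0.3, 0.5]
grip_width: 0.0332
grasp_force: 0.0
```

```bash
python3 -c "
from h import *
go(.515,-.0112,.037)"
```

```text
t 20.82 tcp [ 0.5151 -0.011   0.0493] yaw 26.94 down [-0.001  0.    -1.   ] w 0.0332 F 0.0 units [-0.01  0.01  0.62]
```

Request:
play_rows(
  commands=[
    [-0.22,0,0,0.6,0,0,0],
    [-0.22,0,0,0,0,0,0],
    [-1,0,0,0,0,0,0],
    [-1,0,0,0,0,0,0],
    [-1,0,0,0,0,0,0],
    [-1,0,0,-1,0,0,0],
    [-1,-0.58,-0.3,0,0,0,0],
    [-1,-0.58,-0.3,0,0,0,0],
    [-1,-0.58,-0.3,0,0,0,0],
    [-1,0,0,0.5,0,0,0],
    [-1,0,0,0.48,0,0,0],
    [-1,0,0,0,0,0,0],
  ],
)

```text
time_s: 22.32
tcp_pos: [0.4764, -0.0106, 0.0373]
ee_rot: [-0.0, 0.972, 0.233, -0.0]
contact_force: [-0.3, 0.1, -0.2]
grip_width: 0.0183
grasp_force: 40.6
```

```bash
python3 -c "
from h import *
go(.476,-.0108,.037)"
```

```text
t 22.32 tcp [ 0.4764 -0.0106  0.0373] yaw 26.94 down [-0.001  0.    -1.   ] w 0.0183 F 40.6 units [-0.02 -0.    0.02]
```

Request:
play_rows(
  commands=[
    [-1,0,0,0.03,0,0,0],
    [-0.22,0,0,0,0,0,0],
    [-0.22,0,0,0,0,0,0],
    [-0.22,0,0,-1,0,0,0],
    [-0.22,0,0,-1,0,0,0],
    [-0.22,0.98,0.28,0,0,0,0],
    [-0.22,0.98,0.28,0,0,0,0],
    [-0.22,0.98,0.28,0,0,0,0],
    [-0.22,0.98,0.28,0,0,0,0],
    [-0.22,0,0,0.9,0,0,0],
    [-0.22,0,0,0.5,0,0,0],
    [-0.22,0,0,0,0,0,0],
  ],
)

```text
time_s: 23.82
tcp_pos: [0.5549, 0.0049, 0.0484]
ee_rot: [-0.0, 0.973, 0.233, -0.001]
contact_force: [-0.5, -0.1, 0.9]
grip_width: 0.0333
grasp_force: 0.0
```

```bash
python3 -c "
from h import *
go(.5562,.0046,.037)"
```

```text
t 23.82 tcp [0.5549 0.0049 0.0484] yaw 26.93 down [-0.003  0.    -1.   ] w 0.0333 F 0.0 units [0.05 0.04 0.57]
```

Request:
play_rows(
  commands=[
    [-0.22,0.03,0.03,0.58,0,0,0],
    [-0.22,0,0,0,0,0,0],
    [-1,0,0,0,0,0,0],
    [-1,0,0,0,0,0,0],
    [-1,0,0,0,0,0,0],
    [-1,0,0,-1,0,0,0],
    [-1,0.21,0.63,0,0,0,0],
    [-1,0.21,0.63,0,0,0,0],
    [-1,0.21,0.63,0,0,0,0],
    [-1,0.21,0.63,0,0,0,0],
    [-1,0,0,0.5,0,0,0],
    [-1,0,0,0.48,0,0,0],
    [-1,0,0,0,0,0,0],
  ],
)

```text
time_s: 25.45
tcp_pos: [0.5944, -0.0323, 0.0375]
ee_rot: [-0.0, 0.972, 0.233, -0.001]
contact_force: [-0.4, -0.2, 0.7]
grip_width: 0.0184
grasp_force: 40.8
```

```bash
python3 -c "
from h import *
go(.594,-.0328,.037)"
```

```text
t 25.45 tcp [ 0.5944 -0.0323  0.0375] yaw 26.96 down [-0.001  0.    -1.   ] w 0.0184 F 40.8 units [-0.03  0.01  0.03]
```

Now I'll release the last one, rise, and back well away toward -y for a clear view.

Request:
play_rows(
  commands=[
    [-1,0,0,0.03,0,0,0],
    [-0.22,0,0,0,0,0,0],
    [-0.22,0,0,0,0,0,0],
    [-0.22,0,0,-1,0,0,0],
    [-0.22,0,0,-1,0,0,0],
    [-0.22,0,0,-1,0,0,0],
    [-0.22,0,0,-1,0,0,0],
    [-0.22,0,0,-1,0,0,0],
    [-0.22,0,0,-1,0,0,0],
    [-0.22,-1,0.5,-1,0,0,0],
    [-0.22,-1,0.5,-1,0,0,0],
    [-0.22,-1,0.5,0,0,0,0],
    [-0.22,-1,0.5,0,0,0,0],
    [-0.22,-1,0.5,0,0,0,0],
    [-0.22,-1,0.5,0,0,0,0],
    [-0.22,-1,0.5,0,0,0,0],
    [-0.22,-1,0.5,0,0,0,0],
    [-0.22,-1,0.5,0,0,0,0],
    [-0.22,-1,0.5,0,0,0,0],
  ],
)

```text
time_s: 27.82
tcp_pos: [0.4607, -0.2132, 0.1971]
ee_rot: [-0.0, 0.973, 0.233, -0.001]
contact_force: [0.7, -1.0, -0.8]
grip_width: 0.0331
grasp_force: 0.0
```

Request:
play_rows(
  commands=[
    [-0.22,-1,0.5,0,0,0,0],
    [-0.22,-1,0.5,0,0,0,0],
    [-0.22,-1,0.5,0,0,0,0],
    [-0.22,-1,0.5,0,0,0,0],
    [-0.22,-1,0.5,0,0,0,0],
    [-0.22,-1,0.5,0,0,0,0],
    [-0.22,-1,0.5,0,0,0,0],
    [-0.22,-1,0.5,0,0,0,0],
    [-0.22,-1,0.5,0,0,0,0],
    [-0.22,-1,0.5,0,0,0,0],
    [-0.22,0,0,0,0,0,0],
  ],
)

```text
time_s: 29.2
tcp_pos: [0.3277, -0.3928, 0.1972]
ee_rot: [-0.001, 0.973, 0.232, -0.0]
contact_force: [0.1, -0.6, -0.4]
grip_width: 0.0331
grasp_force: 0.0
```

```bash
python3 - <<'E'
from h import *
a=imaging.read_camera('top')[:,:,::-1];b=imaging.read_camera('side')[:,:,::-1]
cv2.imwrite('pics/end.png',np.hstack([cv2.resize(a[90:310,150:450],(400,293)),cv2.resize(b[130:400,150:420],(400,400))[:293*400//400]] if 0 else [cv2.copyMakeBorder(cv2.resize(a[90:310,150:450],(400,293)),0,107,0,0,0),cv2.resize(b[130:400,150:420],(400,400))]))
m=np.zeros(a.shape[:2],np.uint8); cv2.fillPoly(m,[np.array([[236,133],[388,161],[369,279],[209,246]])],1)
m&=(a.min(2)>85).astype(np.uint8)
k,l,st,c=cv2.connectedComponentsWithStats(m); tc=np.array([.535,-.0218]);P=[]
for i in range(1,k):
    if st[i,4]>80:
        p=onz('top',c[i],.020); P.append(p[:2]); q=p[:2]-tc
        print(st[i,4],np.round(c[i]),np.round(p[:2],4),'tray',np.round([q@[.983,-.184],q@[.184,.983]],3))
from scipy.spatial.distance import pdist
print('min',pdist(P).min(),state()[0]['tcp_pos'],state()[0]['time_s'])
E
```

```text
279 [254. 165.] [0.6123 0.0699] tray [0.059 0.104]
282 [305. 174.] [ 0.5952 -0.0315] tray [0.061 0.001]
285 [357. 184.] [ 0.5755 -0.1354] tray [ 0.061 -0.104]
317 [241. 221.] [0.4966 0.0924] tray [-0.059  0.105]
318 [294. 233.] [ 0.4757 -0.0105] tray [-0.06  0.  ]
311 [347. 242.] [ 0.4589 -0.1138] tray [-0.058 -0.104]
min 0.10285232923930185 [ 0.32861623 -0.39176741  0.19739631] 29.3
```

View pics/end.png

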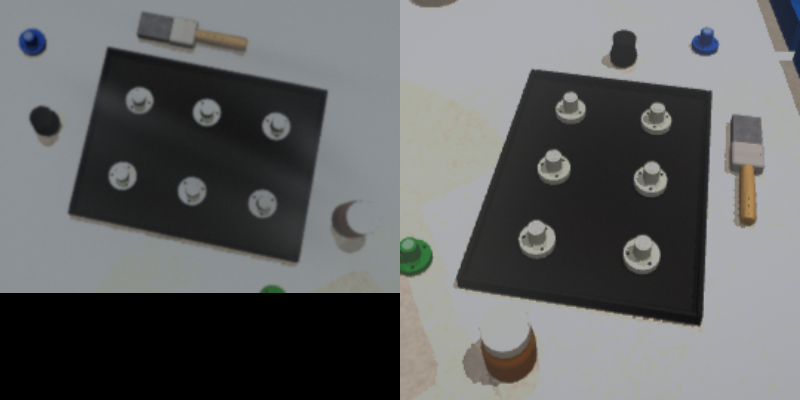

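Both views show all six upright in an even 2×3 grid, for example (139,100), (207,113) and (277,126) in the top row of the top view. Centres are at least 103 mm apart. The loupe, jar and brush haven't moved.

```bash
python3 -c "
from bench import bot
print(bot.finish_job())"
```

```text
the job is handed in; nothing more can be done
None
```

All six housings now stand stub up in an even 2×3 layer on the tray, at least 60 mm of clear floor between any two, no quarter empty, and the loupe, jar and brush untouched; handed in at about 29 s.

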